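# Seat an LED bulb in the tester and hold the spring-return dial on its third click

### The job

Check the white golf-ball LED bulb: take it from the turntable caddy, push it cap-down into the socket of the grey bulb tester until you feel it bottom, fully home against the firm stop, and let it go. Then take the orange wing of the tester's spring-return dial, turn it clockwise past the first two clicks to the third (the green mark) without running on towards the end stop, and hold it there against its spring: finish while still holding the dial with the fingers on the third click. Leave the amber bulb and everything else on the shelf where it is.

Things in the scene. Friction and masses are not known exactly. Their poses are not given: they have to be found in the camera images.
- bulb: White golf-ball LED bulb, 76 mm tall, about 60 g, cap down in one of the caddy's cups. Origin: centre of the cap's underside; z up along the bulb. Metal cap 26 mm across from z = 0 to 26 mm (lowest 4 mm tapers to 20 mm), flaring to a 45 mm cylindrical band at z = 46 to 60 mm, dome above. Grip the band from above, 53 mm above the origin.
- amber_bulb: Amber-glass bulb with black collar, same size and shape as the white one, in another cup of the caddy; not wanted. Origin: centre of the cap's underside. Leave it alone.
- caddy: White plastic turntable caddy with a blue liner, fixed: disc 210 mm across, rim 25 mm high, three cups 55 mm from its centre, 120 degrees apart (95 mm between centres), one empty. Cups: inner diameter 32 mm, floor 16 mm and rim 32 mm above the shelf. Origin: centre of the underside. Stands on the left or the right.
- tester: Grey plastic bulb tester, fixed to the shelf, block 120 (x) x 210 (y) x 50 (z) mm. Origin: centre of its underside, z up. Socket at x = 0, y = +55 mm, dial axis at x = 0, y = -55 mm. Stands on the side where the caddy is not, turned up to 0.3 rad.
- socket_mouth (a point): Centre of the socket's mouth, on the tester's top face (50 mm above the shelf). Round bore 32 mm in diameter, chamfered 3 mm at the mouth. The cap first meets a brass contact 16 to 19 mm below the mouth (differs from time to time), which resists with about 3 N of friction, no spring: pushed, it sinks and stays, to a firm stop 24 mm below the mouth, where the force rises sharply.
- socket_home (a point): Where the centre of the cap's underside lies when the bulb is fully home: on the socket's axis, 24 mm below the mouth, 26 mm above the shelf. Then only the last 2 mm of the metal cap show.
- dial (a joint): Spring-return dial, rad, grows clockwise from above; 0 at rest (start), clicks at 0.35, 0.70, 1.05, hard end stop 1.45. Return torque 0.06 N m at rest, 0.12 at the third click, with a ripple of 0.045 at the clicks; no click holds: let go, it springs back to 0. Ticks beside it, pointed at by the wing's pointer: white 0, two yellow, green third click, red end stop.
- wing: Orange wing (bar grip) of the dial, 44 mm long x 12 thick x 36 high, white pointer line at its own -x end. Origin: on the dial axis at the bar's foot, 57 mm above the shelf; x along the bar, z up; turns with the dial. At dial = 0 its x axis is 0.525 rad anticlockwise (from above) of the tester's x, at the third click 0.525 rad clockwise of it. Stands on a skirt 52 mm across.
- wing_grip (a point): Point on the dial axis at a good height to grip the wing, 24 mm above its foot and 12 mm below its top (81 mm above the shelf). The point's x axis is along the bar; the fingers close across it.
- mug: Blue enamelled steel mug, 76 mm wide, 75 mm high, bystander. Origin: centre of its underside.
- coin_box: Clear box of coin cells, 90 x 65 x 30 mm, bystander. Origin: centre of its underside.
- doorbell: Grey plastic doorbell unit with a white push, 60 x 100 x 29 mm, lying flat, bystander. Origin: centre of its underside.
- jar: Lidded jar, 60 mm across, 85 mm high, bystander. Origin: centre of its underside.
- screwdriver: Screwdriver lying on the shelf, bystander. Origin: near its middle, on the shelf.
Things that resemble listed ones, but are neither listed nor needed, are in the scene too. Leave any turquoise look-alike of the tester alone.

How it is judged:
By the outcome, as a careful person would: the job done as asked, in the order asked, and still so for the second after the job is handed in, while the arm keeps its last pose, push and grip.
It also fails if it takes over 56 s, if anything falls off the work surface, if the arm or the gripper's body presses on something with over 40 N, if the wrist force passes 120 N, or if a joint passes its speed limit or range.

### The arm

A 6-joint arm with a two-finger parallel gripper is mounted at the origin on the work surface. World frame = base frame: x ahead of the robot, y to its left, z up, the work surface at z = 0. Lengths are in mm, angles in rad, forces in N, time in s.
With the tool pointing down it reaches from about 275 to 750 mm from the base axis. Payload 10.2 kg.
Tool frame: the origin (TCP) lies at the very end of the fingers, on their centre line; the grasp point (between the pads) lies behind it (env.grasp_offset is the z of the grasp point in the tool frame, in mm); z points along the fingers, y is the direction in which the jaws open and shut (so a half turn about z gives the same grasp; the last joint's range is limited). The gripper opens to 88 mm and grips with 3 to 60 N. Pads are 18 mm wide; open, the fingers measure 123 mm over their backs; the gripper's body (75 mm by 187 mm) begins 45 mm behind the grasp point.
Start: joints at [1.11, 0.313, 1.498, -0, 1.331, -0.223], TCP at [123.684, 510.229, 238.72] pointing down, gripper open.
Joint ranges: [-2.94, 2.94], [-0.97, 2.17], [0.19, 2.56], [-1.23, 4.37], [0.02, 3.11], [-2.88, 2.88]. Speed limits (rad/s): [2.39, 2.39, 3.01, 3.14, 3.14, 3.14].

### API

Orientations are given as a unit quaternion [w, x, y, z].
In Python, from rig import env gives the robot as it stands. The module is installed in compiled form; this text tells all that it offers.
- The arm moves only by the tool move_arm, never from a script. Its arguments are lists of equal length, an entry for each row: "angular": the turn, a rotation vector about the tool's x, y, z scaled (see below), a list of three; "slide": the shift along the tool's x, y, z scaled (see below), a list of three; "hand": the gripper's target within -1 to 1 (shut at 1, half-way at 0, fully open at -1). In form: {"angular": [[wx, wy, wz], ...], "slide": [[tx, ty, tz], ...], "hand": [hand, ...]}. A call has 1 to 5 rows; each row is the pose to reach, as a shift and turn from the pose measured when the call began, along the tool's axes at that moment; what a row does not reach only later rows make up. The controller multiplies each number of a shift by 0.12 m and each number of a turn by 120 degrees. A row lasts 1/8 s, in which the tool goes at most 62.5 mm and 10.7 degrees, less where a joint would pass 70% of its speed; a pose out of reach is approached as far as the arm can. A call with a number of a shift or a turn outside -1 to 1 is refused whole. A call with a gripper value outside its range is refused whole. The fingers move at their own pace and stop on an object; the grip force is fixed at half the most. Time passes only in rows, so rows that repeat a pose let the fingers close. It gives the time, the measured TCP pose, the force and the opening at its end, in the units of the state.
- env.get_obs(): the state, without advancing time (a new reading comes with each control period).
- env.camera(name): name is "scene" or "top"; returns (picture, depth): 480x640x3 uint8, red, green, blue; 480x640 float32, mm along the optical axis (not along the pixel's ray), 0 where there is no reading.
- env.camera_info(name): a dict with "fov_y" (degrees; the focal length in pixels is half the picture's height over the tangent of half this angle, whatever the lens; pixels are square), "cx", "cy" (the principal point, pixels), "rvec" (rotation vector, rad) and "tvec" (3), from world to camera coordinates, as OpenCV has them. Camera axes: x right, y down, z forward; pixel columns grow to the right and rows downward; lengths in mm; the calibration is good to about 2 mm. A picture is of the moment at which its call begins. camera_info takes no time and is no camera call.
- env.job_done(): hands the job in, once; it reports no verdict.
Trained networks look in the newest picture that a camera, given by its name, has taken for a name from the list of things; names that differ only in an ending like _2 or _b are one class to them, and where a whole thing is asked for, a point or a joint stands for the part that bears it (a point fixed in the world has none). Each returns a list of dicts, best first, with "conf" (0 to 1); they miss things now and then, are a little off and sometimes report something else, mostly with a low value. They report only what shows in the picture. A call takes as long as a camera call. They do not tell look-alikes from the thing itself.
- env.recognise(camera, thing): "extent" ([left, top, right, bottom] in pixels, round what is visible of it).
- env.trace(camera, thing): "region" (480x640 bool, what is visible of it) and "extent" ([left, top, right, bottom] in pixels, round what is visible of it).
- env.landmark_of(camera, thing): "uv" ([column, row] in pixels: a listed point, or the origin of a listed thing).
The state is a dict: "clock": time; "qpos": joint angles; "qvel": joint speeds; "joint_efforts": joint torques, N m; "position": TCP position; "tcp_rot": TCP orientation; "wrist_force": force on the tool from outside, world axes, zero at the start; "torque": the same for the moment, N m; "opening": finger opening in mm.
Only numpy, scipy, OpenCV 4.12 (cv2) and the standard library are available. Lean on these libraries where they do the work, as an engineer would, in place of code of your own. Each camera call takes 0.05 s, during which the arm holds its last target.

## Working session

There is one attempt and no reset: what is moved stays moved. The work goes in short steps, Python scripts to look and compute and a tool call to move; the robot and the scene stay as the last step left them, time stands still between calls to the robot, and variables do not carry over. Pictures are saved under pics/ and viewed, and the job is handed in when it is done.

Besides the shell and the picture viewer there is one more tool, called as name(argument=value, ...) on one line, values as JSON. move_arm: Moves the arm, as the interface text tells. Its arguments: {"type":"object","properties":{"angular":{"type":"array"},"slide":{"type":"array"},"hand":{"type":"array"}},"required":["angular","slide","hand"]}

```bash
mkdir -p pics; cat > h.py <<'E'
import numpy as np,cv2
from scipy.spatial.transform import Rotation as R
from rig import env
def cam(n):
    i=env.camera_info(n); f=240/np.tan(np.radians(i['fov_y'])/2)
    K=np.array([[f,0,i['cx']],[0,f,i['cy']],[0,0,1]]); return K,R.from_rotvec(np.ravel(i['rvec'])).as_matrix(),np.ravel(i['tvec']).astype(float)
def ray_z(n,uv,z):
    K,r,t=cam(n); d=r.T@np.linalg.inv(K)@np.array([uv[0],uv[1],1.]); c=-r.T@t
    return c+d*(z-c[2])/d[2]
def cloud(n,depth):
    K,r,t=cam(n); v,u=np.mgrid[:480,:640]; p=np.stack([(u-K[0,2])/K[0,0],(v-K[1,2])/K[1,1],np.ones_like(u)],-1)*depth[...,None]
    return (p-t)@r
def proj(n,P):
    K,r,t=cam(n); q=(r@np.asarray(P,float)+t); q=K@q; return q[:2]/q[2]
E
python3 - <<'E'
from h import *
print(env.get_obs(), env.grasp_offset)
for n in ('scene','top'):
    p,d=env.camera(n); cv2.imwrite(f'pics/{n}0.png',p[...,::-1]); np.save(n+'_d.npy',d)
    i=env.camera_info(n);print(n,i, -cam(n)[1].T@cam(n)[2])
    for t in ['bulb','amber_bulb','caddy','tester','socket_mouth','wing','wing_grip']:
        print(n,t,[(np.round(x['uv']),round(x['conf'],2)) for x in env.landmark_of(n,t)][:4])
E
```

```text
{'clock': 0.0, 'qpos': array([ 1.10961617e+00,  3.13446769e-01,  1.49840327e+00, -1.45895103e-05,
        1.33097175e+00, -2.23383066e-01]), 'qvel': array([ 0.00088221,  0.00084064,  0.00271737, -0.00134554,  0.00035633,
       -0.00088783]), 'joint_efforts': array([ 7.21280285e-04, -4.02207255e+01, -2.52271843e+01,  6.94818841e-02,
        3.52544559e-02, -9.28890040e-05]), 'position': array([123.57232508, 510.01408099, 238.17544158]), 'tcp_rot': array([-1.99597668e-04,  1.18616853e-01,  9.92939910e-01, -5.81294834e-04]), 'wrist_force': array([-0.10032484, -0.53951248, -1.27511176]), 'torque': array([ 0.03426881,  0.01574037, -0.0150536 ]), 'opening': 88.11628089231104} -18.700000000000003
scene {'fov_y': 52.46476917574304, 'cx': 321.7203874654255, 'cy': 239.91736337148134, 'rvec': array([ 2.1437692 ,  0.91430272, -0.42636602]), 'tvec': array([-374.09850336, -218.84814482, 1545.67767218])} [1209.53392545 -621.34008889  853.18687526]
scene bulb [(array([228., 272.]), 0.59)]
scene amber_bulb [(array([244., 299.]), 0.71), (array([224., 274.]), 0.7)]
scene caddy [(array([242., 290.]), 0
[... 314 characters left out ...]
206.]), 0.75), (array([360., 144.]), 0.54)]
top {'fov_y': 42.332481512808016, 'cx': 319.4172980331422, 'cy': 225.72163539100802, 'rvec': array([ 2.14094003, -2.17238975,  0.13803597]), 'tvec': array([  24.5397784 ,  569.29757426, 1804.85995968])} [ 337.45726692   20.47006403 1862.23655112]
top bulb [(array([405., 269.]), 0.74)]
top amber_bulb [(array([404., 234.]), 0.63)]
top caddy [(array([397., 252.]), 0.62)]
top tester [(array([186., 302.]), 0.91), (array([280., 241.]), 0.39), (array([473., 218.]), 0.3)]
top socket_mouth [(array([166., 303.]), 0.75)]
top wing [(array([202., 303.]), 0.77), (array([276., 240.]), 0.61)]
top wing_grip [(array([277., 238.]), 0.81), (array([202., 307.]), 0.54)]
```

View pics/scene0.png

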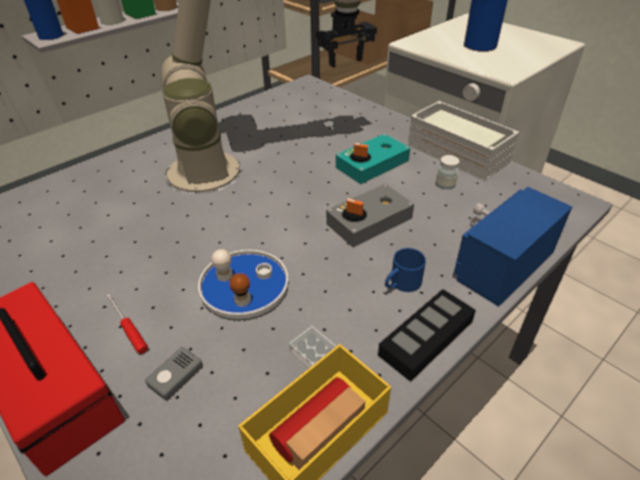

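View pics/top0.png

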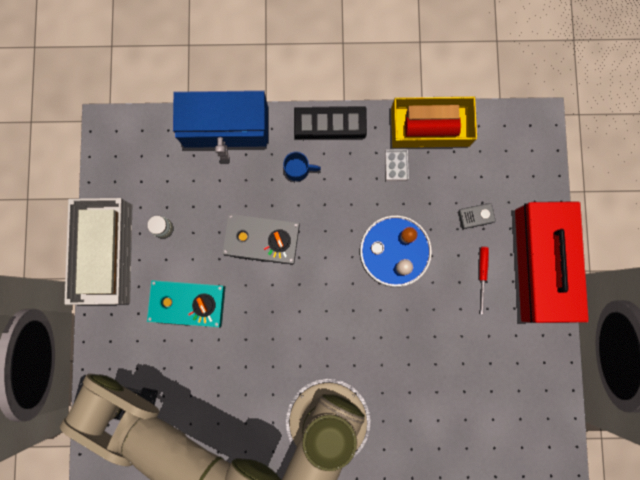

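The grey tester is at about (261,239) in the top picture, with its socket at (243,237) and its wing at (279,240). The white bulb is at (404,267), and the amber one at (408,235) stays where it is. I'll refine these positions using depth.

```bash
cat > m.py <<'E'
from h import *
from scipy.optimize import least_squares
pt,_d=env.camera('top'); dt=_d
P=cloud('top',dt)
# tester top face
m=(abs(P[...,2]-50)<6); v,u=np.mgrid[:480,:640]
m&=(u>215)&(u<305)&(v>205)&(v<270)
mm=m.astype(np.uint8)
print('ntop',mm.sum(), P[m][:,2].mean())
hull=P[m][:,:2]
rect=cv2.minAreaRect(hull.astype(np.float32)); print('rect',rect)
# table z
print('table z',np.median(P[300:330,240:300,2]))
for nm,(a,b,c,d) in dict(white=(385,245,425,290),amber=(390,215,425,252)).items():
    s=P[b:d,a:c].reshape(-1,3); s=s[s[:,2]>62]
    # sphere-ish: fit circle outline
    print(nm,len(s),s.mean(0),s[:,2].max(), (s.min(0)+s.max(0))/2, np.ptp(s,axis=0))
    hi=s[s[:,2]>75]
    f=least_squares(lambda x:np.linalg.norm(hi-x[:3],axis=1)-x[3],[*s.mean(0)[:2],60,22.5],loss='soft_l1'); print(' sphere',f.x)
w=P[225:258,262:298].reshape(-1,3); w=w[w[:,2]>84]; print('wing',len(w),w.mean(0),cv2.minAreaRect(w[:,:2].astype(np.float32)))
cv2.imwrite('pics/crop.png',np.hstack([cv2.resize(pt[210:270,215:305,::-1],(400,267),interpolation=2),cv2.resize(pt[210:295,360:435,::-1],(235,267),interpolation=2)]))
for n in('top','scene'):
  if n=='scene': env.camera(n)
  for t in ['bulb','tester','caddy','wing']:
    print(n,t,[(x['extent'],round(x['conf'],2)) for x in env.trace(n,t)][:3])
E
python3 m.py
```

```text
ntop 2114 50.18725642661662
rect ((534.1339111328125, 190.05361938476562), (211.09793090820312, 121.6473617553711), 82.1064453125)
table z 0.5659309261381436
white 211 [ 438.35907282 -217.70869676  144.32887306] 1862.236551119168 [ 400.92294953 -114.00989278  962.15401706] [ 126.93136523  268.95991361 1800.16506811]
 sphere [ 443.21187753 -227.38819535   74.20147596   21.19730739]
amber 199 [ 534.02867683 -241.1162541    94.33020637] 1862.236551119168 [ 447.48626691 -123.06129797  962.22981231] [ 220.05799999  287.062724   1800.01347761]
 sphere [ 536.6958697  -243.71439974   72.30550844   21.77486469]
wing 72 [510.09351854 125.71661043 241.04530394] ((439.28350830078125, 86.71640014648438), (242.42877197265625, 16.029386520385742), 29.264421463012695)
top bulb []
top tester [([145.9, 279.6, 225.2, 327.1], 0.89), ([226.3, 212.6, 296.4, 265.8], 0.76), ([362.6, 215.5, 427.8, 281.4], 0.33)]
top caddy [([365.3, 217.3, 429.3, 286.5], 0.75), ([402.3, 225.9, 415.9, 241.5], 0.59), ([282.5, 151.6, 323.1, 178.1], 0.58)]
top wing [([194.6, 296.1, 211.2, 314.4], 0.82), ([270.6, 232.1, 288.4, 245.8], 0.75)]
scene bulb [([212.5, 249.1, 232.2, 275.5], 0.63)]
scene tester [([324.4, 183.8, 416.7, 243.1], 0.64), ([335.5, 136.5, 410.0, 185.2], 0.59)]
scene caddy [([197.2, 247.3, 290.0, 319.0], 0.87), ([345.0, 195.2, 362.0, 217.9], 0.72), ([381.6, 246.4, 424.5, 291.2], 0.2)]
scene wing [([343.1, 195.6, 363.3, 226.1], 0.72), ([351.3, 144.6, 366.0, 161.2], 0.71)]
```

View pics/crop.png

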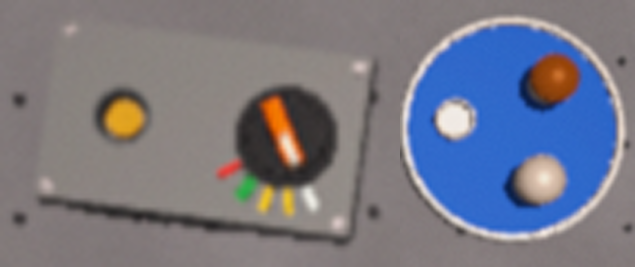

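```bash
cat > m2.py <<'E'
from h import *
from scipy.optimize import least_squares
dt=np.load('top_d.npy');pt=cv2.imread('pics/top0.png')
P=cloud('top',dt); P[dt==0]=np.nan
v,u=np.mgrid[:480,:640]
for nm,(a,b,c,d) in dict(white=(385,245,425,290),amber=(390,215,425,252)).items():
    s=P[b:d,a:c].reshape(-1,3); s=s[(s[:,2]>55)&(s[:,2]<110)]
    f=(s.min(0)+s.max(0))/2
    print(nm,len(s),np.median(s,0),s[:,2].max(),f,np.ptp(s,axis=0), cv2.minEnclosingCircle(s[:,:2].astype(np.float32)))
w=P[225:258,262:298].reshape(-1,3); w=w[(w[:,2]>75)&(w[:,2]<110)]; print('wing',len(w),np.median(w,0),cv2.minAreaRect(w[:,:2].astype(np.float32)))
sk=P[220:262,255:305].reshape(-1,3); sk=sk[(sk[:,2]>54)&(sk[:,2]<75)]; print('skirt',cv2.minEnclosingCircle(sk[:,:2].astype(np.float32)),np.median(sk,0))
# blue liner disc
hsv=cv2.cvtColor(pt,cv2.COLOR_BGR2HSV)
s=P[200:300,345:445].reshape(-1,3); s=s[(s[:,2]>19)&(s[:,2]<32)]
print('rim',cv2.minEnclosingCircle(s[:,:2].astype(np.float32)))
# brass/dark socket
h=P[225:250,230:256].reshape(-1,3); h=h[h[:,2]<44]; print('sock depth pts',len(h),np.nanmedian(h,0))
c=np.array([534.1,190.05]);a=np.radians(82.106);y=np.array([np.cos(a),np.sin(a)])
S=[*(c+55*y),50];D=[*(c-55*y),93]
print('sock',S,'dial',D)
for n in('top','scene'): print(n,'sock',proj(n,S),'dial81',proj(n,[D[0],D[1],81]),'bulb top',proj(n,[443,-227,92]))
print('sock net', ray_z('top',(166,303),50), ray_z('scene',(384,196),50), 'wg',ray_z('top',(277,238),81),ray_z('scene',(355,206),81))
E
python3 m2.py
cat > ov.py <<'E'
from h import *
E
python3 - <<'E'
from h import *
p=cv2.imread('pics/scene0.png'); c=p[180:325,190:430]; cv2.imwrite('pics/c2.png',cv2.resize(c,(795,480),interpolation=2))
E
```

```text
white 205 [ 441.33031914 -225.55547814   86.16575859] 100.45481805588562 [ 442.21478506 -226.46737403   78.54507806] [43.740406   43.07442443 43.81947999] ((442.4909973144531, -227.65249633789062), 22.794843673706055)
amber 199 [ 534.68929763 -241.23262628   85.74134673] 100.47561743540119 [ 535.72168986 -244.22072982   80.22385009] [43.05792968 43.70057845 40.5035347 ] ((536.3048095703125, -244.5277099609375), 23.00798797607422)
wing 67 [525.79737218 135.63802492  93.26513405] ((525.389892578125, 135.06234741210938), (43.55351257324219, 11.7476167678833), 21.261442184448242)
skirt ((532.1694946289062, 146.4894256591797), 80.34354400634766) [526.30389957 144.18755821  56.87319239]
rim ((494.5448913574219, -209.1723175048828), 105.80200958251953)
sock depth pts 131 [544.01802567 244.51352068  35.54132473]
sock [np.float64(541.6537450656404), np.float64(244.52881180315256), 50] dial [np.float64(526.5462549343597), np.float64(135.57118819684746), 93]
top sock [241.94444093 235.666925  ] dial81 [278.33691691 239.13638678] bulb top [405.24522802 265.99468932]
scene sock [385.56766735 199.06573535] dial81 [354.6506993 204.450492 ] bulb top [220.27861933 251.39879167]
sock net [348.33675295 464.57669357  50.        ] [529.2821737  252.22544944  50.        ] wg [529.90345719 139.41299575  81.        ] [531.76844418 131.3959671   81.        ]
```

View pics/c2.png

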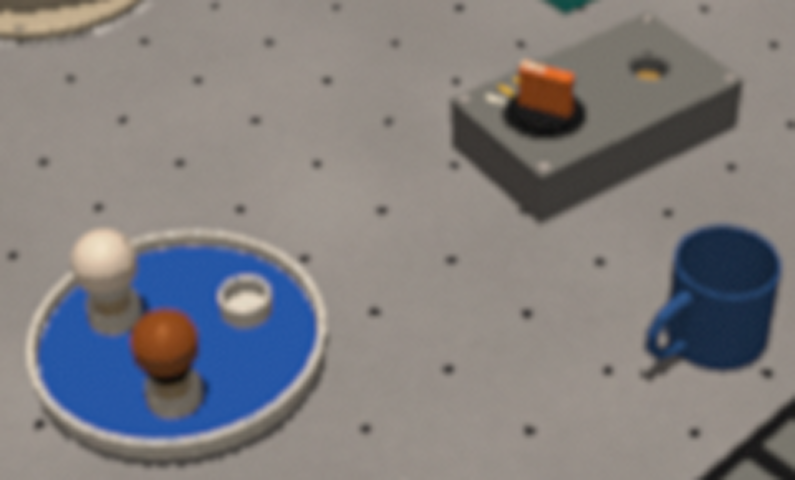

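The estimates from different methods agree:

| Item | Estimate |
|---|---|
| Bulb axis | (442.5, −227) |
| Socket | (541, 244) |
| Dial axis | (526.5, 135.6) |
| Wing angle | 0.38 rad |

I'm moving now and keeping the hand's orientation.

move_arm(angular=[[0,0,0],[0,0,0],[0,0,0]], slide=[[-0.33,-0.27,0],[-0.67,-0.53,0],[-1,-0.8,0]], hand=[-1,-1,-1])

```text
clock: 1.68
position: [218.4, 387.4, 238.8]
tcp_rot: [0.0, 0.118, 0.993, 0.0]
wrist_force: [0.6, -1.1, 0.2]
opening: 88.3
```

move_arm(angular=[[0,0,0],[0,0,0],[0,0,0]], slide=[[-0.33,-0.27,0],[-0.67,-0.53,0],[-1,-0.8,0]], hand=[-1,-1,-1])

```text
clock: 2.05
position: [313.4, 264.5, 239.0]
tcp_rot: [0.0, 0.118, 0.993, 0.0]
wrist_force: [0.4, 0.8, -1.0]
opening: 88.1
```

move_arm(angular=[[0,0,0],[0,0,0],[0,0,0]], slide=[[-0.33,-0.27,0],[-0.67,-0.53,0],[-1,-0.8,0]], hand=[-1,-1,-1])

```text
clock: 2.42
position: [408.3, 141.5, 239.2]
tcp_rot: [0.001, 0.118, 0.993, 0.0]
wrist_force: [0.1, 0.5, 1.0]
opening: 88.2
```

move_arm(angular=[[0,0,0],[0,0,0],[0,0,0]], slide=[[-0.33,-0.27,0],[-0.67,-0.53,0],[-1,-0.8,0]], hand=[-1,-1,-1])

```text
clock: 2.8
position: [503.3, 18.4, 239.4]
tcp_rot: [0.001, 0.119, 0.993, 0.0]
wrist_force: [-0.2, 0.3, 0.2]
opening: 88.3
```

```bash
cat >> h.py <<'E'
def to(x,y,z,jaw=None):
    o=env.get_obs(); q=o['tcp_rot']; r=R.from_quat([*q[1:],q[0]]); p=o['position']
    print('t',o['clock'],'pos',np.round(p,1),'F',np.round(o['wrist_force'],1),'T',np.round(o['torque'],2),'open',round(o['opening'],1))
    M=r.as_matrix(); print('jaw deg',np.degrees(np.arctan2(M[1,1],M[0,1])),'tilt',M[:,2])
    print('slide',np.round(M.T@(np.array([x,y,z])-p)/120,3))
    # target down-orientation
    if jaw is None: jaw=np.arctan2(M[1,1],M[0,1])
    Y=np.array([np.cos(jaw),np.sin(jaw),0]);Z=np.array([0,0,-1.]);X=np.cross(Y,Z)
    T=np.stack([X,Y,Z],1); print('ang',np.round((r.inv()*R.from_matrix(T)).as_rotvec()/np.radians(120),4))
E
python3 -c "
from h import *
to(442.5,-227,238)"
```

```text
t 2.8 pos [503.3  18.4 239.4] F [-0.2  0.3  0.2] T [0.12 0.02 0.  ] open 88.3
jaw deg 76.37693207223678 tilt [ 1.90743443e-03  7.05158121e-04 -9.99997932e-01]
slide [ 0.011 -2.107  0.009]
ang [ 0.0005  0.0008 -0.    ]
```

move_arm(angular=[[0,0,0],[0,0,0],[0,0,0]], slide=[[0,-0.33,0],[0,-0.67,0],[0,-1,0]], hand=[-1,-1,-1])

```text
clock: 3.18
position: [474.7, -99.6, 239.3]
tcp_rot: [0.001, 0.119, 0.993, 0.0]
wrist_force: [1.1, 0.2, -0.1]
opening: 88.3
```

move_arm(angular=[[0,0,0],[0,0,0],[0,0,0]], slide=[[0,-0.33,0],[0,-0.67,0.15],[0,-1,0.3]], hand=[-1,-1,-1])

```text
clock: 3.55
position: [446.1, -217.5, 202.9]
tcp_rot: [0.001, 0.119, 0.993, 0.0]
wrist_force: [0.9, -1.0, 1.0]
opening: 88.1
```

```bash
python3 -c "
from h import *
to(442.5,-227,130)"
```

```text
t 3.55 pos [ 446.1 -217.5  202.9] F [ 0.9 -1.   1. ] T [ 0.02 -0.05 -0.02] open 88.1
jaw deg 76.36438823602391 tilt [ 2.64516983e-03  1.94395405e-04 -9.99996483e-01]
slide [ 0.012 -0.085  0.607]
ang [ 0.0004  0.0012 -0.    ]
```

move_arm(angular=[[0,0,0],[0,0,0],[0,0,0],[0,0,0]], slide=[[0.012,-0.085,0.2],[0.012,-0.085,0.4],[0.012,-0.085,0.6],[0.012,-0.085,0.6]], hand=[-1,-1,-1,-1])

```text
clock: 4.05
position: [441.8, -226.6, 129.8]
tcp_rot: [0.0, 0.119, 0.993, 0.001]
wrist_force: [-0.8, 0.5, 0.5]
opening: 88.3
```

```bash
python3 -c "
from h import *
to(442.5,-227,50)
a,_=env.camera('scene');b,_=env.camera('top')
cv2.imwrite('pics/g1.png',np.hstack([cv2.resize(a[190:340,140:300,::-1],(400,375),interpolation=2),cv2.resize(b[200:300,350:450,::-1],(375,375),interpolation=2)]))"
```

```text
t 4.05 pos [ 441.8 -226.6  129.8] F [-0.8  0.5  0.5] T [-0.02 -0.01 -0.07] open 88.3
jaw deg 76.3541206457807 tilt [ 2.99739407e-04  2.19169086e-03 -9.99997553e-01]
slide [-0.006 -0.003  0.665]
ang [ 0.0011 -0.0001  0.    ]
```

View pics/g1.png

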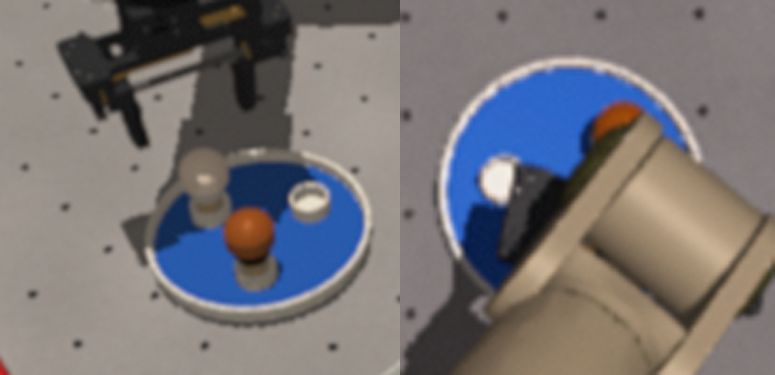

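The scene view shows the open fingers straddling the white bulb, with the tips at about (196,246) and (238,230). The amber bulb is clear, so I'm descending.

move_arm(angular=[[0,0,0],[0,0,0],[0,0,0],[0,0,0],[0,0,0]], slide=[[-0.006,-0.003,0.2],[-0.006,-0.003,0.4],[-0.006,-0.003,0.6],[-0.006,-0.003,0.665],[-0.006,-0.003,0.665]], hand=[-1,-1,-1,-1,-1])

```text
clock: 4.78
position: [444.0, -228.1, 52.5]
tcp_rot: [0.002, 0.119, 0.993, -0.0]
wrist_force: [-0.7, -1.0, -0.1]
opening: 88.2
```

move_arm(angular=[[0,0,0],[0,0,0],[0,0,0],[0,0,0],[0,0,0]], slide=[[0,0,0],[0,0,0],[0,0,0],[0,0,0],[0,0,0]], hand=[1,1,1,1,1])

```text
clock: 5.4
position: [444.0, -228.0, 52.6]
tcp_rot: [0.002, 0.119, 0.993, -0.0]
wrist_force: [0.3, -0.3, -0.4]
opening: 43.7
```

```bash
python3 -c "
from h import *
to(442.5,-227,130)"
```

```text
t 5.4 pos [ 444.  -228.    52.6] F [ 0.3 -0.3 -0.4] T [0.01 0.01 0.01] open 43.7
jaw deg 76.37518846991888 tilt [ 3.95926513e-03 -9.36814104e-04 -9.99991723e-01]
slide [ 0.011  0.006 -0.645]
ang [ 0.      0.0019 -0.    ]
```

move_arm(angular=[[0,0,0],[0,0,0],[0,0,0],[0,0,0],[0,0,0]], slide=[[0,0,-0.15],[0,0,-0.35],[0,0,-0.6],[0,0,-0.85],[0,0,-0.9]], hand=[1,1,1,1,1])

```text
clock: 6.02
position: [444.0, -228.3, 161.8]
tcp_rot: [0.003, 0.119, 0.993, -0.001]
wrist_force: [-0.1, -0.3, -0.3]
opening: 43.9
```

```bash
python3 -c "
from h import *
to(541,244,160)
a,_=env.camera('scene')
cv2.imwrite('pics/g2.png',cv2.resize(a[170:340,140:300,::-1],(560,595),interpolation=2))"
```

```text
t 6.025 pos [ 444.  -228.3  161.8] F [-0.1 -0.3 -0.3] T [ 0.02  0.04 -0.03] open 43.9
jaw deg 76.37399190622243 tilt [ 0.00612841 -0.00275049 -0.99997744]
slide [0.142 4.016 0.009]
ang [-0.0006  0.0032  0.    ]
```

View pics/g2.png

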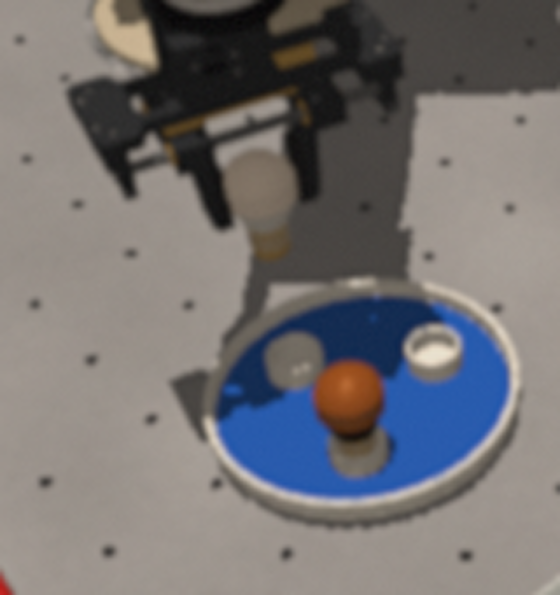

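The bulb is held upright between the fingers, cap down, and the amber bulb hasn't moved. I'm carrying it to the socket.

move_arm(angular=[[0,0.003,0],[0,0.003,0],[0,0.003,0],[0,0.003,0]], slide=[[0.01,0.15,0],[0.02,0.4,0],[0.03,0.7,0],[0.035,1,0]], hand=[1,1,1,1])

```text
clock: 6.58
position: [467.6, -108.2, 160.0]
tcp_rot: [-0.002, 0.119, 0.993, 0.0]
wrist_force: [-0.2, -0.7, -0.4]
opening: 44.2
```

move_arm(angular=[[0,0,0],[0,0,0],[0,0,0]], slide=[[0.01,0.33,0],[0.02,0.67,0],[0.035,1,0]], hand=[1,1,1])

```text
clock: 6.95
position: [491.1, 11.9, 158.7]
tcp_rot: [-0.003, 0.118, 0.993, 0.0]
wrist_force: [-0.6, -0.0, -0.2]
opening: 44.0
```

move_arm(angular=[[0,0,0],[0,0,0],[0,0,0]], slide=[[0.01,0.33,0],[0.02,0.67,0],[0.035,1,0]], hand=[1,1,1])

```text
clock: 7.32
position: [514.2, 131.9, 157.3]
tcp_rot: [-0.004, 0.118, 0.993, 0.0]
wrist_force: [0.0, 0.5, -1.0]
opening: 44.1
```

move_arm(angular=[[0,0,0],[0,0,0],[0,0,0],[0,0,0]], slide=[[0.01,0.33,0],[0.02,0.67,0],[0.035,0.9,0],[0.035,1,0]], hand=[1,1,1,1])

```text
clock: 7.82
position: [537.1, 251.4, 155.7]
tcp_rot: [-0.005, 0.117, 0.993, -0.0]
wrist_force: [0.1, -0.2, -2.1]
opening: 43.8
```

```bash
python3 -c "
from h import *
to(541,244,100)
a,da=env.camera('scene')
np.save('sd.npy',da)
cv2.imwrite('pics/g3.png',cv2.resize(a[120:260,300:440,::-1],(595,595),interpolation=2))
b,_=env.camera('top');cv2.imwrite('pics/g3t.png',cv2.resize(b[200:300,200:320,::-1],(600,500),interpolation=2))"
```

```text
t 7.825 pos [537.1 251.4 155.7] F [ 0.1 -0.2 -2.1] T [ 0.02 -0.02  0.  ] open 43.8
jaw deg 76.56500502384661 tilt [-1.07689859e-02  6.89379377e-04 -9.99941775e-01]
slide [-0.051 -0.052  0.464]
ang [-0.0009 -0.0051 -0.    ]
```

View pics/g3.png

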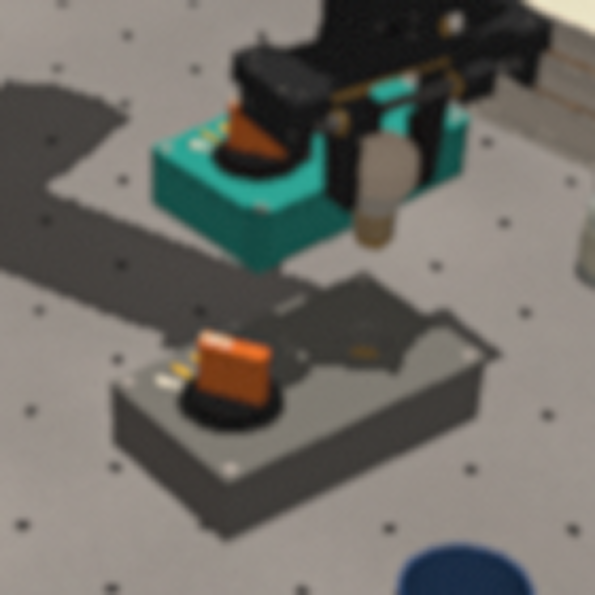

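View pics/g3t.png

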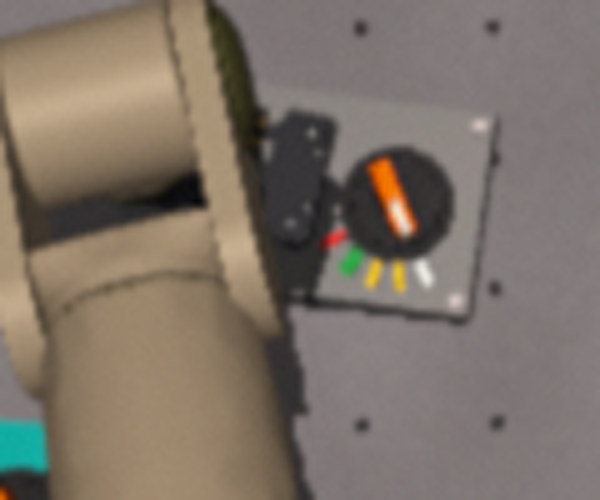

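```bash
python3 -c "
from h import *
o=env.get_obs();p=o['position'];q=o['tcp_rot'];M=R.from_quat([*q[1:],q[0]]).as_matrix()
a=np.linspace(0,6.28,60)
im=cv2.imread('pics/g3.png')
for h,r in ((0,10),(4,13),(26,13),(46,22.5),(60,22.5)):
    pts=[]
    for t in a:
        P=p+M@np.array([r*np.cos(t),r*np.sin(t),36.6-h]); u=proj('scene',P); pts.append(((u-[300,120])*4.25+1.6).round())
    cv2.polylines(im,[np.array(pts,np.int32)],True,(0,255,0),1)
S=[541,244,50]
cv2.polylines(im,[np.array([((proj('scene',[541+16*np.cos(t),244+16*np.sin(t),50])-[300,120])*4.25+1.6).round() for t in a],np.int32)],True,(0,0,255),1)
cv2.imwrite('pics/g3o.png',im)"
```

```text
(no output)
```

View pics/g3o.png

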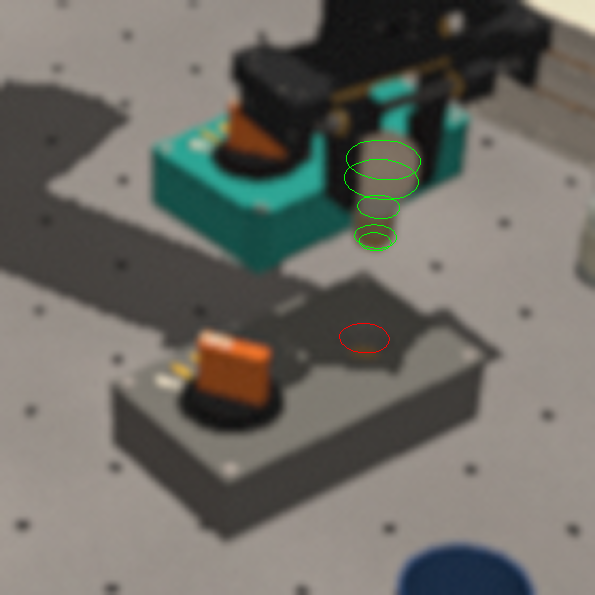

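```bash
python3 -c "
from h import *
a=np.linspace(0,6.28,80); k=16
def ov(n,f,u0,v0,u1,v1,S):
    im=cv2.imread(f)[v0:v1,u0:u1]; im=cv2.resize(im,None,fx=k,fy=k,interpolation=cv2.INTER_CUBIC)
    for (x,y,r,z,c) in S:
        cv2.polylines(im,[np.array([((proj(n,[x+r*np.cos(t),y+r*np.sin(t),z])-[u0,v0]+.5)*k).round() for t in a],np.int32)],True,c,1)
    return im
S=[(541,244,16,50,(0,0,255)),(541,244,19,50,(0,255,255)),(541,244,16,32,(255,0,0))]
cv2.imwrite('pics/o.png',np.hstack([ov('scene','pics/scene0.png',374,185,398,215,S),ov('top','pics/top0.png',230,221,254,251,S)]))"
```

```text
(no output)
```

View pics/o.png

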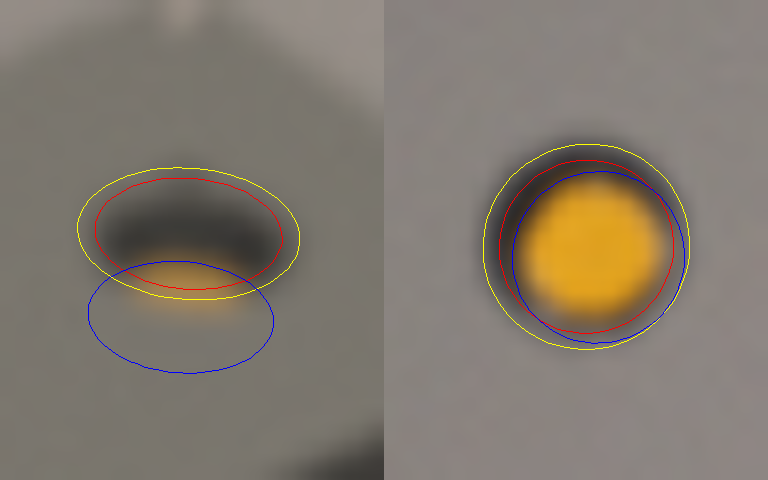

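The rings overlaid on both cameras agree with the socket to within 1–2 mm. I'm moving above it and levelling the tool.

move_arm(angular=[[-0.001,-0.005,0],[-0.001,-0.005,0],[-0.001,-0.005,0],[-0.001,-0.005,0]], slide=[[-0.054,-0.055,0],[-0.054,-0.055,0.2],[-0.054,-0.055,0.4],[-0.054,-0.055,0.42]], hand=[1,1,1,1])

```text
clock: 8.43
position: [541.3, 241.1, 104.5]
tcp_rot: [-0.001, 0.118, 0.993, -0.0]
wrist_force: [0.3, 0.0, 0.1]
opening: 43.7
```

```bash
cat > v.py <<'E'
from h import *
import sys
a_,da=env.camera('scene')
u0,v0,u1,v1=365,140,413,215;k=8
im=cv2.resize(a_[v0:v1,u0:u1,::-1],None,fx=k,fy=k,interpolation=2)
o=env.get_obs();p=o['position'];q=o['tcp_rot'];M=R.from_quat([*q[1:],q[0]]).as_matrix()
a=np.linspace(0,6.28,60)
def dr(f,c): cv2.polylines(im,[np.array([((proj('scene',f(t))-[u0,v0]+.5)*k).round() for t in a],np.int32)],True,c,1)
for h,r in ((0,10),(4,13),(26,13),(46,22.5),(60,22.5)): dr(lambda t:p+M@np.array([r*np.cos(t),r*np.sin(t),36.6-h]),(0,255,0))
dr(lambda t:[541.3+16*np.cos(t),243.5+16*np.sin(t),50],(0,0,255))
cv2.imwrite(sys.argv[1],im)
to(541.3,243.5,62.6)
E
python3 v.py pics/g4.png
```

```text
t 8.475 pos [541.8 241.5 105.4] F [-0.7 -0.7 -0.7] T [0.01 0.   0.01] open 43.9
jaw deg 76.45689912522707 tilt [-1.63723437e-04 -4.90503209e-06 -9.99999987e-01]
slide [0.008 0.015 0.357]
ang [-0.     -0.0001 -0.    ]
```

View pics/g4.png

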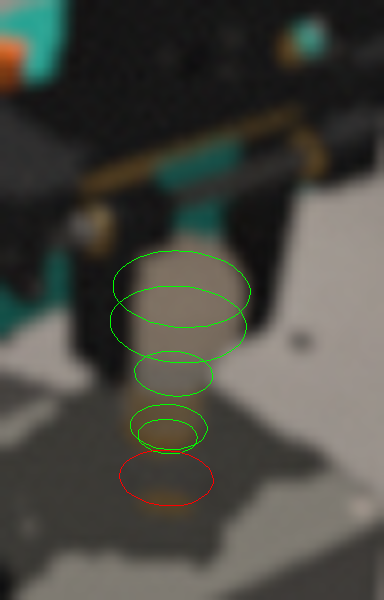

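The bulb cap lines up over the socket ring, with the cap bottom at about (386,194) and the mouth at (386,200). I'm lowering it in.

move_arm(angular=[[0,0,0],[0,0,0],[0,0,0],[0,0,0],[0,0,0]], slide=[[0.008,0.015,0.05],[0.008,0.015,0.1],[0.008,0.015,0.15],[0.008,0.015,0.2],[0.008,0.015,0.23]], hand=[1,1,1,1,1])

```text
clock: 9.1
position: [541.2, 243.4, 77.4]
tcp_rot: [-0.0, 0.118, 0.993, -0.0]
wrist_force: [-0.2, -0.1, -1.0]
opening: 43.9
```

```bash
python3 v.py pics/g5.png
```

```text
t 9.15 pos [541.1 243.4  77.1] F [-0.4  0.3 -1.8] T [-0.03 -0.02  0.02] open 43.9
jaw deg 76.45843782675422 tilt [-1.02715746e-03 -1.81372162e-04 -9.99999456e-01]
slide [-0.002  0.001  0.121]
ang [-0.0002 -0.0005 -0.    ]
```

View pics/g5.png

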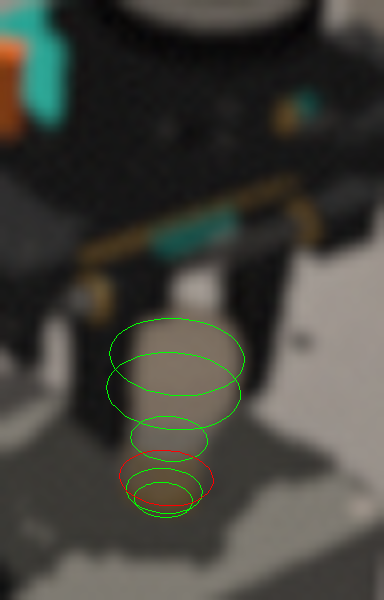

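No contact force, and the cap is about 10 mm into the bore. I'm continuing slowly.

move_arm(angular=[[0,0,0],[0,0,0],[0,0,0],[0,0,0]], slide=[[0,0,0.025],[0,0,0.05],[0,0,0.07],[0,0,0.085]], hand=[1,1,1,1])

```text
clock: 9.65
position: [541.2, 243.4, 67.0]
tcp_rot: [-0.0, 0.118, 0.993, -0.0]
wrist_force: [-0.6, 0.0, 2.7]
opening: 43.9
```

move_arm(angular=[[0,0,0],[0,0,0]], slide=[[0,0,0.015],[0,0,0.025]], hand=[1,1])

```text
clock: 9.9
position: [541.2, 243.4, 64.0]
tcp_rot: [-0.0, 0.118, 0.993, -0.0]
wrist_force: [-0.3, -1.2, 2.0]
opening: 44.0
```

3 N of contact friction, as described. I'm now easing on to the firm stop.

move_arm(angular=[[0,0,0],[0,0,0]], slide=[[0,0,0.008],[0,0,0.012]], hand=[1,1])

```text
clock: 10.15
position: [541.2, 243.4, 62.5]
tcp_rot: [-0.0, 0.118, 0.993, -0.0]
wrist_force: [-2.0, -0.9, 4.9]
opening: 44.1
```

move_arm(angular=[[0,0,0],[0,0,0]], slide=[[0,0,0.008],[0,0,0.012]], hand=[1,1])

```text
clock: 10.4
position: [541.9, 243.3, 62.4]
tcp_rot: [0.001, 0.118, 0.993, -0.0]
wrist_force: [-2.7, -3.3, 14.4]
opening: 43.6
```

move_arm(angular=[[0,0,0],[0,0,0]], slide=[[0,0,0.012],[0,0,0.015]], hand=[1,1])

```text
clock: 10.65
position: [542.6, 243.2, 62.4]
tcp_rot: [0.002, 0.118, 0.993, 0.0]
wrist_force: [-3.9, -2.7, 17.4]
opening: 43.9
```

```bash
python3 v.py pics/g6.png
```

```text
t 10.7 pos [542.7 243.2  62.5] F [-3.7 -3.3 15. ] T [-0.71  0.73  0.05] open 44.0
jaw deg 76.48165338979749 tilt [ 3.85623759e-03 -3.93720821e-04 -9.99992487e-01]
slide [ 0.012 -0.    -0.001]
ang [ 0.0002  0.0018 -0.    ]
```

View pics/g6.png

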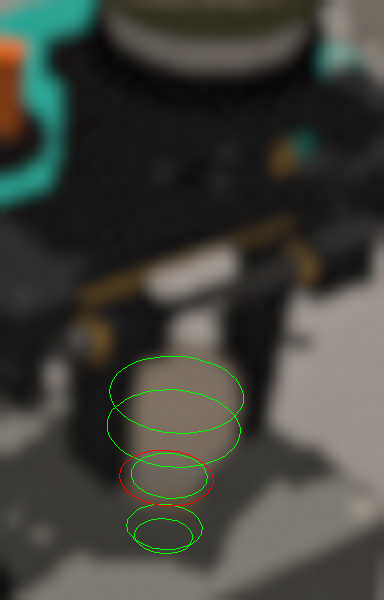

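The bulb is fully home: no more travel at 62.4 mm, 17 N. I'm releasing and lifting off.

move_arm(angular=[[0,0,0],[0,0,0],[0,0,0],[0,0,0],[0,0,0]], slide=[[0,0,0],[0,0,0],[0,0,0],[0,0,0],[0,0,0]], hand=[-1,-1,-1,-1,-1])

```text
clock: 11.32
position: [542.6, 243.2, 62.3]
tcp_rot: [0.002, 0.118, 0.993, 0.0]
wrist_force: [0.5, -0.2, -0.2]
opening: 88.1
```

move_arm(angular=[[0,0,0],[0,0,0],[0,0,0],[0,0,0],[0,0,0]], slide=[[0,0,-0.15],[0,0,-0.35],[0,0,-0.6],[0,0,-0.8],[0,0,-0.8]], hand=[-1,-1,-1,-1,-1])

```text
clock: 11.95
position: [543.1, 243.5, 160.9]
tcp_rot: [0.004, 0.118, 0.993, 0.001]
wrist_force: [-0.3, -0.1, -0.5]
opening: 87.8
```

```bash
python3 v.py pics/g7.png; python3 -c "
from h import *
to(526.5,135.6,140,np.radians(112.0))"
```

```text
t 12.0 pos [542.4 243.3 159.1] F [-0.2  0.2  0.3] T [ 0.04  0.04 -0.02] open 88.2
jaw deg 76.48222078476198 tilt [ 5.25404280e-03 -3.12786524e-05 -9.99986197e-01]
slide [ 0.014 -0.002  0.804]
ang [ 0.0006  0.0024 -0.    ]
t 12.0 pos [542.4 243.3 159.1] F [-0.2  0.2  0.3] T [ 0.04  0.04 -0.02] open 88.2
jaw deg 76.48222078476198 tilt [ 5.25404280e-03 -3.12786524e-05 -9.99986197e-01]
slide [-0.08  -0.904  0.159]
ang [-2.00e-04  2.50e-03 -2.96e-01]
```

View pics/g7.png

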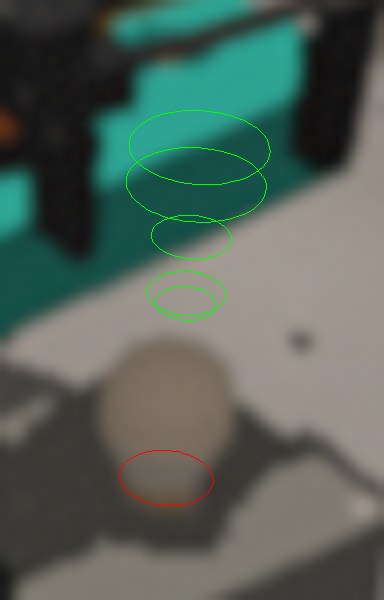

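The bulb is standing in the socket, released. I'm moving over the dial now and turning to line up with the wing.

move_arm(angular=[[0,0.0005,-0.075],[0,0.001,-0.15],[0,0.002,-0.225],[0,0.0025,-0.296],[0,0.0025,-0.296]], slide=[[-0.02,-0.25,0],[-0.04,-0.5,0],[-0.06,-0.75,0],[-0.08,-0.904,0],[-0.08,-0.904,0.1]], hand=[-1,-1,-1,-1,-1])

```text
clock: 12.62
position: [526.5, 134.8, 146.4]
tcp_rot: [0.0, -0.189, 0.982, -0.0]
wrist_force: [0.5, -0.2, -0.2]
opening: 88.1
```

```bash
cat > w.py <<'E'
from h import *
import sys
k=7
def ov(n,u0,v0,u1,v1):
    a_,_=env.camera(n); im=cv2.resize(a_[v0:v1,u0:u1,::-1],None,fx=k,fy=k,interpolation=2)
    if len(sys.argv)>2:
        o=env.get_obs();p=o['position'];q=o['tcp_rot'];M=R.from_quat([*q[1:],q[0]]).as_matrix()
        b=[(22,6),(22,-6),(-22,-6),(-22,6)]
        for z,c in((93,(0,255,0)),(57,(255,255,0))):
            cv2.polylines(im,[np.array([((proj(n,[*(p+M@np.array([x,y,0]))[:2],z])-[u0,v0]+.5)*k).round() for x,y in b],np.int32)],True,c,1)
    return im
a=ov('scene',325,175,400,245);cv2.imwrite(sys.argv[1],a)
b=ov('top',240,200,315,270);cv2.imwrite(sys.argv[1][:-4]+'t.png',b)
E
python3 w.py pics/w1.png 1; python3 -c "
from h import *
to(526.5,135.6,62.5,np.radians(112.0))"
```

```text
t 12.725 pos [525.6 136.  144.9] F [ 0.8  0.2 -0.2] T [0.05 0.06 0.02] open 88.0
jaw deg 111.81541104969479 tilt [-3.45155395e-03 -2.94955640e-04 -9.99994000e-01]
slide [-0.008 -0.007  0.687]
ang [ 0.0005 -0.0016 -0.0015]
```

View pics/w1.png

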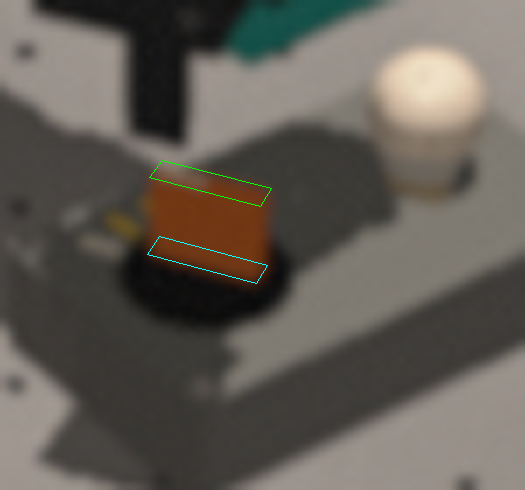

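View pics/w1t.png

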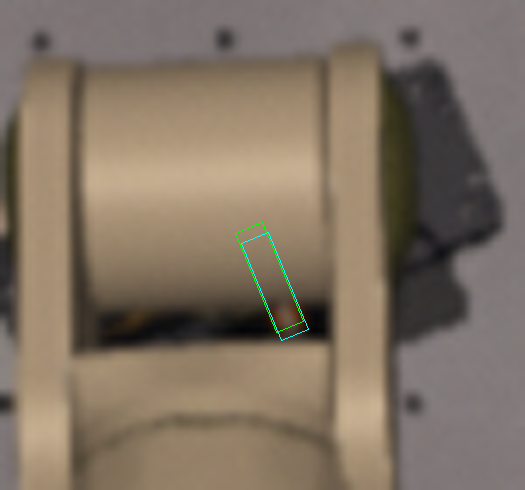

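The projected bar matches the wing closely in both views. I'm descending, then closing.

move_arm(angular=[[0,-0.0015,-0.0015],[0,-0.0015,-0.0015],[0,-0.0015,-0.0015],[0,-0.0015,-0.0015],[0,-0.0015,-0.0015]], slide=[[-0.008,-0.007,0.2],[-0.008,-0.007,0.4],[-0.008,-0.007,0.6],[-0.008,-0.007,0.67],[-0.008,-0.007,0.67]], hand=[-1,-1,-1,-1,-1])

```text
clock: 13.35
position: [526.4, 136.0, 64.3]
tcp_rot: [-0.001, -0.191, 0.982, 0.001]
wrist_force: [0.3, -0.6, 0.3]
opening: 88.2
```

```bash
python3 -c "
from h import *
to(526.5,135.6,62.5,np.radians(112.0))"
```

```text
t 13.35 pos [526.4 136.   64.3] F [ 0.3 -0.6  0.3] T [-0.01  0.05 -0.02] open 88.2
jaw deg 111.97048749338495 tilt [-1.31493075e-03  8.72167361e-04 -9.99998755e-01]
slide [ 0.    -0.004  0.015]
ang [ 0.0006 -0.0004 -0.0002]
```

move_arm(angular=[[0,0,0],[0,0,0],[0,0,0],[0,0,0],[0,0,0]], slide=[[0,0,0.008],[0,0,0.008],[0,0,0.008],[0,0,0.008],[0,0,0.008]], hand=[1,1,1,1,1])

```text
clock: 13.98
position: [526.4, 136.0, 63.4]
tcp_rot: [-0.001, -0.191, 0.982, 0.001]
wrist_force: [0.0, -0.1, 0.3]
opening: 40.2
```

move_arm(angular=[[0,0,0],[0,0,0],[0,0,0]], slide=[[0,0,0],[0,0,0],[0,0,0]], hand=[1,1,1])

```text
clock: 14.35
position: [526.6, 135.5, 63.4]
tcp_rot: [-0.0, -0.191, 0.982, -0.0]
wrist_force: [-2.1, -1.7, -0.7]
opening: 11.9
```

```bash
python3 -c "
from h import *
to(526.5,135.6,63,np.radians(112.0))"
```

```text
t 14.35 pos [526.6 135.5  63.4] F [-2.1 -1.7 -0.7] T [-0.03  0.16 -0.11] open 11.9
jaw deg 111.98360445810961 tilt [-7.02041447e-04 -1.76199871e-04 -9.99999738e-01]
slide [0.    0.001 0.004]
ang [ 0.     -0.0003 -0.0001]
```

The wing is gripped at 11.9 mm opening, with the jaw at 112.0° and the dial at 0. I'm now turning it clockwise, aiming for a jaw angle of 51.8°.

move_arm(angular=[[0,0,0.05],[0,0,0.1],[0,0,0.15],[0,0,0.2],[0,0,0.2]], slide=[[0,0,0],[0,0,0],[0,0,0],[0,0,0],[0,0,0]], hand=[1,1,1,1,1])

```text
clock: 14.98
position: [526.6, 135.6, 63.4]
tcp_rot: [-0.0, 0.017, 1.0, 0.0]
wrist_force: [-0.1, 1.4, 0.6]
opening: 11.9
```

```bash
python3 w.py pics/w2.png 1; python3 -c "
from h import *
to(526.5,135.6,63.4,np.radians(51.8))"
```

```text
t 15.075 pos [526.6 135.6  63.4] F [ 0.2  0.9 -0.8] T [ 0.29 -0.02  0.15] open 11.7
jaw deg 88.11368273535282 tilt [-7.72541508e-04 -9.88099038e-06 -9.99999702e-01]
slide [ 0.001 -0.     0.   ]
ang [-1.000e-04 -4.000e-04  3.026e-01]
```

View pics/w2.png

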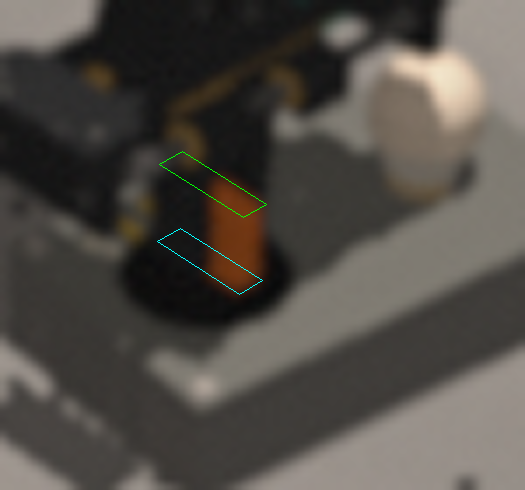

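move_arm(angular=[[0,0,0.05],[0,0,0.1],[0,0,0.15],[0,0,0.2],[0,0,0.2]], slide=[[0,0,0],[0,0,0],[0,0,0],[0,0,0],[0,0,0]], hand=[1,1,1,1,1])

```text
clock: 15.7
position: [526.6, 135.7, 63.4]
tcp_rot: [-0.0, 0.223, 0.975, 0.0]
wrist_force: [-0.3, 2.3, -1.6]
opening: 11.8
```

```bash
python3 -c "
from h import *
to(526.6,135.6,63.4,np.radians(51.8))"
```

```text
t 15.7 pos [526.6 135.7  63.4] F [-0.3  2.3 -1.6] T [ 0.38 -0.05  0.15] open 11.8
jaw deg 64.24257873310206 tilt [-5.30012614e-04  2.32115218e-04 -9.99999833e-01]
slide [-0.    -0.001  0.   ]
ang [-0.     -0.0003  0.1037]
```

move_arm(angular=[[0,0,0.035],[0,0,0.07],[0,0,0.1],[0,0,0.104],[0,0,0.104]], slide=[[0,0,0],[0,0,0],[0,0,0],[0,0,0],[0,0,0]], hand=[1,1,1,1,1])

```text
clock: 16.32
position: [526.7, 135.8, 63.4]
tcp_rot: [-0.0, 0.326, 0.945, 0.0]
wrist_force: [0.8, 2.2, -0.4]
opening: 11.9
```

```bash
python3 w.py pics/w3.png 1; python3 -c "
from h import *
to(526.6,135.6,63.4,np.radians(51.8))"
```

```text
t 16.425 pos [526.7 135.8  63.4] F [ 0.4  2.4 -0.5] T [ 0.34 -0.18  0.09] open 12.0
jaw deg 51.85405608691587 tilt [-3.75277420e-04  3.23008486e-04 -9.99999877e-01]
slide [-0.    -0.002  0.   ]
ang [ 0.     -0.0002  0.0005]
```

View pics/w3.png

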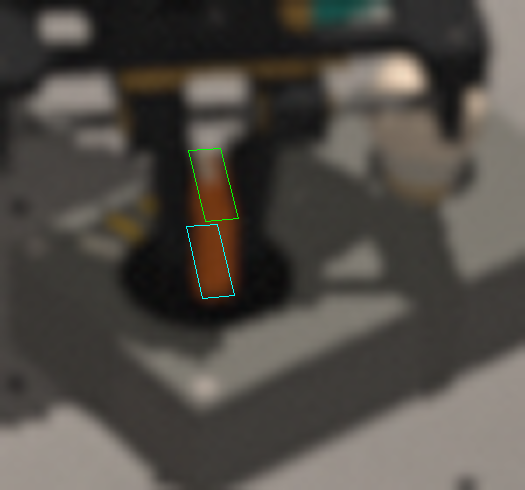

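View pics/w3t.png

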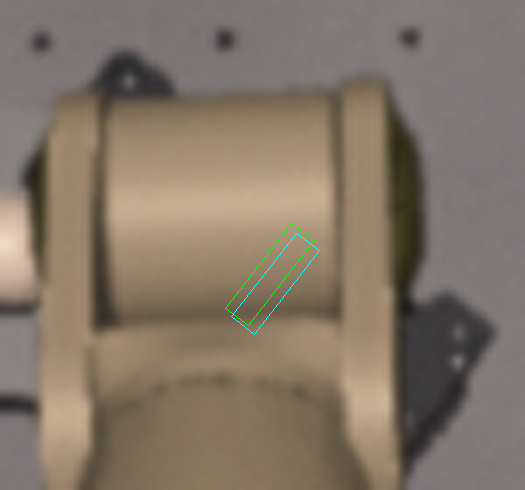

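```bash
python3 -c "
from h import *
a_,_=env.camera('scene');u0,v0,u1,v1=342,188,372,226;k=15
base=cv2.resize(a_[v0:v1,u0:u1,::-1],None,fx=k,fy=k,interpolation=cv2.INTER_CUBIC)
out=[base.copy()]
out=[]
for d in (0.9,1.05,1.2):
    im=base.copy();th=0.387-d;M=np.array([[np.cos(th),-np.sin(th)],[np.sin(th),np.cos(th)]])
    b=[(22,6),(22,-6),(-22,-6),(-22,6)]
    L=[[ ((proj('scene',[*(np.array([526.6,135.6])+M@np.array(c)),z])-[u0,v0]+.5)*k).round() for c in b] for z in(57,93)]
    for l in L: cv2.polylines(im,[np.array(l,np.int32)],True,(0,255,0),1)
    for p,q in zip(*L): cv2.line(im,tuple(map(int,p)),tuple(map(int,q)),(0,255,0),1)
    out.append(im[:,100:366] if 0 else im)
o=np.hstack(out); cv2.imwrite('pics/w4.png',cv2.resize(o,None,fx=.59,fy=.59,interpolation=cv2.INTER_AREA))"
```

```text
(no output)
```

View pics/w4.png

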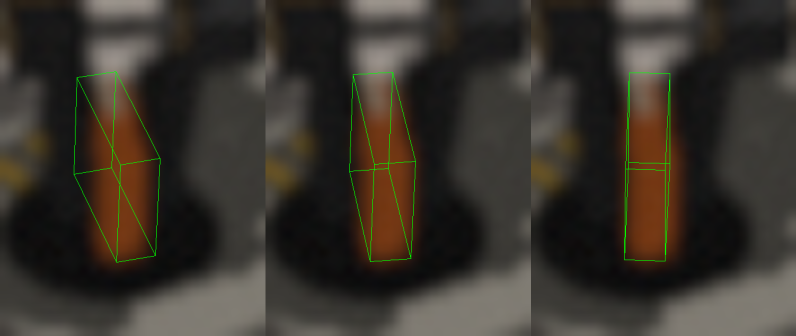

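```bash
python3 -c "
from h import *
def edges(img,rows):
    r=[]
    f=img.astype(float); red=f[...,0]-f[...,2]
    for v in rows:
        s=red[v,335:385]; m=s.max(); i=int(np.argmax(s)); 
        j=i
        while s[j]>m/2: j+=1
        rr=j-1+(s[j-1]-m/2)/(s[j-1]-s[j]); j=i
        while s[j]>m/2: j-=1
        ll=j+(m/2-s[j])/(s[j+1]-s[j]); r.append((335+ll,335+rr))
    return np.array(r)
def pred(d,rows):
    th=0.387-d;M=np.array([[np.cos(th),-np.sin(th)],[np.sin(th),np.cos(th)]])
    pts=np.array([proj('scene',[*(np.array([526.6,135.6])+M@np.array(c)),z]) for c in [(22,6),(22,-6),(-22,-6),(-22,6)] for z in(57,93)])
    h=cv2.convexHull((pts*64).astype(np.int32))[:,0]/64
    out=[]
    for v in rows:
        xs=[]
        for a,b in zip(h,np.roll(h,-1,0)):
            if (a[1]-v)*(b[1]-v)<0: xs.append(a[0]+(b[0]-a[0])*(v-a[1])/(b[1]-a[1]))
        out.append((min(xs),max(xs)))
    return np.array(out)
rows=[207,209,211,213]
now=env.camera('scene')[0]; i0=cv2.imread('pics/scene0.png')[...,::-1]
print('init meas',edges(i0,rows).round(2).tolist(),'pred0',pred(0,rows).round(2).tolist())
print('now',edges(now,rows).round(2).tolist())
for d in(.9,1.0,1.05,1.1,1.2):print(d,pred(d,rows).round(2).tolist())
o=env.get_obs();print(o['torque'],o['wrist_force'])"
```

```text
init meas [[340.32, 344.72], [345.7, 362.47], [346.69, 362.59], [353.0, 362.39]] pred0 [[345.89, 363.27], [345.84, 363.16], [346.07, 363.04], [353.59, 362.62]]
now [[352.36, 358.29], [352.29, 358.27], [352.29, 358.19], [352.2, 358.26]]
0.9 [[349.8, 359.49], [350.7, 359.39], [351.67, 359.29], [352.64, 359.19]]
1.0 [[350.58, 358.74], [351.21, 358.64], [351.84, 358.54], [352.47, 358.44]]
1.05 [[350.97, 358.34], [351.44, 358.24], [351.91, 358.14], [352.37, 358.04]]
1.1 [[351.37, 357.94], [351.67, 357.84], [351.97, 357.74], [352.28, 357.64]]
1.2 [[352.14, 357.11], [352.11, 357.01], [352.09, 356.91], [352.07, 356.82]]
[ 0.37281915 -0.16898508  0.11920321] [ 0.0232795   2.31161428 -1.37272523]
```

The bar's edges in the scene view give a dial angle of 1.00–1.05, and the arm's own turn gives 1.05. I'll nudge it 0.02 rad to cover any slack in the grip, then check everything.

move_arm(angular=[[0,0,0.01],[0,0,0.01],[0,0,0.01]], slide=[[0,0,0],[0,0,0],[0,0,0]], hand=[1,1,1])

```text
clock: 16.9
position: [526.7, 135.8, 63.5]
tcp_rot: [-0.0, 0.337, 0.942, 0.0]
wrist_force: [0.2, 2.1, -1.3]
opening: 11.7
```

```bash
python3 -c "
from h import *
to(526.6,135.6,63.4,np.radians(51.8))
a,_=env.camera('scene');cv2.imwrite('pics/f.png',cv2.resize(a[130:330,190:450,::-1],(780,600),interpolation=2))"
```

```text
t 16.9 pos [526.7 135.8  63.5] F [ 0.2  2.1 -1.3] T [ 0.42 -0.13  0.13] open 11.7
jaw deg 50.623474639607544 tilt [-3.62713120e-04  3.62748154e-04 -9.99999868e-01]
slide [-0.001 -0.002  0.   ]
ang [ 0.     -0.0002 -0.0098]
```

View pics/f.png

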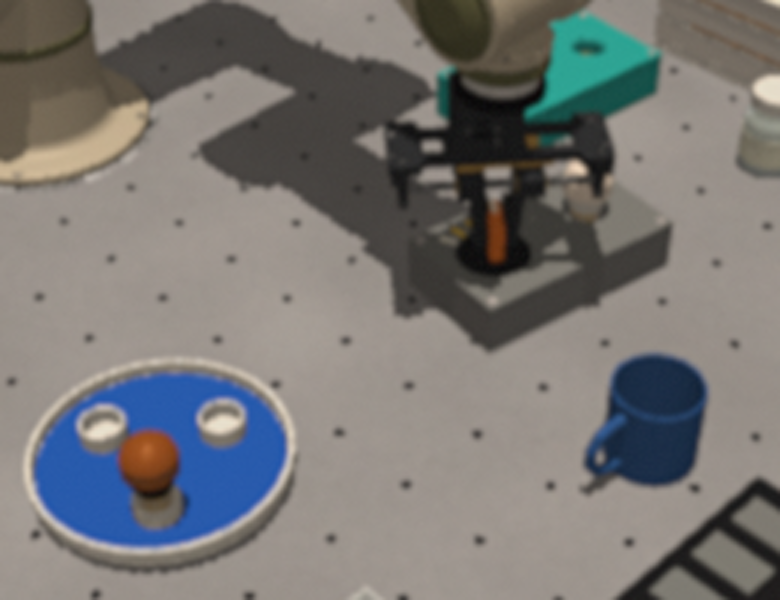

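The bulb stands in the socket, partly behind the gripper at about (385,195). The wing is held and the amber bulb and mug are where they were. I'm handing in.

```bash
python3 -c "
from h import *
print(env.job_done())"
```

```text
the job is handed in; nothing more can be done
None
```

The white bulb is seated fully home in the grey tester. The arm is holding the dial at the third click, and I handed the job in at about 17 s.

- **Bulb:** It met about 3 N of friction from the brass contact, then stopped dead at 62.4 mm tool height, where about 62.6 mm was expected. The force rose to 17 N. I let it go, and it was standing upright in the socket in the pictures afterwards.
- **Dial:** The fingers grip the wing with an 11.8 mm opening. The arm has turned it 61.4° (1.07 rad) clockwise from rest, against a torque of about 0.13 N m.
- **Dial angle, less certain:** Just before a last 0.02 rad nudge, the arm's own turn gave 1.05 rad. The wing's edges in the scene picture gave 1.00–1.05, good to about ±0.05. I could not see the pointer against the green mark, because the arm hid it from the top camera.
- **Everything else:** In the last picture the amber bulb, mug and turquoise look-alike are where they were.

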